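Light a blocked lens under the sprung cover of an inspection lamp

TASK

While the lamp box's cover is still shut, set the blocked lens (the glass disc with the black holding block on it) centred on top of the post in front of the lamp box, block up, and let go of it without dropping it. Then lift the lamp box's sprung cover until it lies at the same angle as the pointer arm on the side of the box, so that its light falls on the lens, and finish while holding the cover there: it springs shut if let go. Leave the lens on its post, do not shift the pointer, and leave everything else on the table where it is.

Things in the scene. Friction and masses are not known exactly. Their poses are not given: they have to be found in the camera images.
- lens_center (a point): Blocked lens: clear glass disc 56 mm across, 6 mm thick, with an upright round black block on its middle (foot 28 mm across, 3 mm high; above it a stem 24 mm across, 25 mm high, to grip from above). Point: its centre, half-way up its 34 mm height; z points up out of the block. About 70 g. Lies glass down on a 3 mm grey mat next to a plain 64 mm glass disc that has no block.
- post_top (a point): Centre of the flat top of the lens post, 70 mm above the table: a steel post fixed to the table in front of the lamp box, its flat grey round top 30 mm across, its stem 16 mm thick, its foot 68 mm across. A lens standing on it has its lens_center 17 mm above this point.
- cover_grip (a point): Grip point, moving with the cover, in an upright black fin near the cover's front edge: 14 mm thick along y, 34 mm along x, 42 mm tall; the point is 26 mm above the cover's top, 16 mm below the fin's top. Cover axes: x from front edge to hinge, y along the hinge line, z out of its top. Shut, the point is 155 mm in front of the hinge line and 38 mm above it.
- cover_hinge (a point): Middle of the hinge line at the rear top edge (far from the robot) of the lamp box, 98 mm above the table; fixed. Axes: x from front to rear, y along the hinge towards the pointer's side, z up. The white box, fixed to the table, is 180 mm deep, 220 wide, 98 high; its white cover plate 190 x 224 x 12 mm.
- cover (a joint): Angle of the cover in rad: 0 shut, grows as its front edge rises, at most 1.3. A spring closes it all the way: about 3 N upward at the grip to start it, 5 to 6 N at the pointer's angles; it snaps shut when let go.
- pointer (a joint): Angle of the pointer arm in rad, measured as the cover's: the cover has the wanted angle when the two values are equal. Set between 0.45 and 0.85; a stiff hinge keeps it there.
- pointer_tip (a point): Centre of the round end of the pointer arm: a dark steel bar 8 mm wide turning about the cover's hinge line, 124 mm from the box's middle on its left (+y) side, next to a fixed aluminium arc with a tick every 10 degrees. The tip is 158 mm from the hinge line; its x axis runs along the arm to the hinge.
There are look-alikes about, which are no part of the job. What is shaped like the part that bears lens_center but blue is not meant.

How it is judged:
On the way:
1. the blocked lens stands centred on the post, block up and let go, while the cover is still shut (horizontal distance between lens_center and post_top below 0.01 m and z of lens_center in the frame of post_top between 0.012 and 0.022 m and angle between lens_center's own z axis and vertical below 0.12 rad and contact force between lens and post above 0.1 N and contact force between the fingers and lens below 0.05 N and linear speed of lens below 0.03 m/s and value of joint cover below 0.06 rad), for 0.3 s.
At the end, for the whole second after the job is handed in: The cover is within 0.09 rad (5 degrees) of the pointer's angle, still, and pushed or gripped by the robot with at least 1 N; the blocked lens stands on the post within 10 mm of its centre, upright within 0.12 rad, at rest, not touched by the fingers (horizontal distance between lens_center and post_top below 0.01 m and z of lens_center in the frame of post_top between 0.012 and 0.022 m and angle between lens_center's own z axis and vertical below 0.12 rad and contact force between lens and post above 0.1 N and contact force between the fingers and lens below 0.05 N and linear speed of lens below 0.03 m/s and angle between the x axis of cover_grip and the x axis of pointer_tip, either way round below 0.09 rad and velocity of joint cover between -0.1 and 0.1 rad/s and contact force between any of the fingers, the arm and cover above 1 N); the arm keeps its last pose, push and grip.
It fails at once if the blocked lens was dropped (fell freely more than about 13 mm) (linear speed of lens above 0.5 m/s and contact force between the fingers and lens below 0.01 N).
It fails at once if the pointer was shifted by more than 15 mm (distance of pointer_tip from where it was at the start of the episode above 0.015 m).
It fails at once if another thing on the table was moved by more than 30 mm (distance of any of plain_lens, driver, spray, case, trial_ring, cup, carton from where it was at the start of the episode above 0.03 m).
It also fails if it takes over 54 s, if anything falls off the work surface, if the arm or the gripper's body presses on something with over 40 N, if the wrist force passes 120 N, or if a joint passes its speed limit or range.

ROBOT

A 6-joint arm with a two-finger parallel gripper is mounted at the origin on the work surface. World frame = base frame: x ahead of the robot, y to its left, z up, the work surface at z = 0. Lengths are in m, angles in rad, forces in N, time in s.
With the tool pointing down it reaches from about 0.3 to 0.875 m from the base axis. Payload 6.4 kg.
Tool frame: the origin (TCP) lies between the finger pads; the fingertips stand 19 mm ahead of it and the grasp point (between the pads) is the TCP (ctrl.tips_ahead is the z of the fingertips in the tool frame, in m); z points along the fingers, y is the line along which they close (so a half turn about z gives the same grasp; the last joint's range is limited). The gripper opens to 85 mm and grips with 20 to 120 N. Pads are 22 mm wide; open, the fingers measure 114 mm over their backs; the gripper's body (76 mm by 85 mm) begins 54 mm behind the grasp point. The pads swing forward as they close: fully open they stand 13 mm farther back than shut.
Start: joints at [-1.357, 0.181, 1.607, -0, 1.354, -0.206], TCP at [0.234, -0.525, 0.25] pointing down, gripper open.
Joint ranges: [-2.99, 2.99], [-0.89, 2.07], [0.3, 2.58], [-1.14, 4.28], [0, 2.63], [-3.12, 3.12]. Speed limits (rad/s): [2.57, 2.57, 3.01, 3.14, 3.14, 3.14].

INTERFACE

Orientations are given as a unit quaternion [w, x, y, z].
In Python, from bench import readout, vision, ctrl gives the robot as it stands.
- The arm moves only by the tool play_rows, never from a script. Its arguments are lists of equal length, an entry for each row: "xyz": the shift along the tool's x, y, z in mm, a list of three; "rot": the turn, a rotation vector about the tool's x, y, z in rad, a list of three; "grip": the opening, from 0 (shut) to 1 (fully open). In form: {"xyz": [[x, y, z], ...], "rot": [[rx, ry, rz], ...], "grip": [grip, ...]}. A call has exactly 10 rows; each row is the pose to reach, as a shift and turn from the pose commanded when the call began, along the tool's axes at that moment; what a row does not reach only later rows make up. A row lasts 1/8 s, in which the tool goes at most 62.5 mm and 10.7 degrees, less where a joint would pass 70% of its speed; a pose out of reach is approached as far as the arm can. A call with a gripper value outside its range is refused whole. The fingers move at their own pace and stop on an object; the grip force is fixed at half the most. Time passes only in rows, so rows that repeat a pose let the fingers close, or fill a call up. It gives the time, the measured TCP pose, the force, the opening and the grip force at its end, in the units of the state.
- readout.get_obs(): the state, without advancing time (a new reading comes with each control period).
- vision.camera(name): name is "scene" or "side" or "wrist"; returns a dict with "color" (420x560x3 uint8, red, green, blue), "depth" (420x560 float32, m along the optical axis (not along the pixel's ray), 0 where there is no reading), "camera_matrix" (3x3 intrinsics, pixels), "extrinsics" (4x4, takes a point from camera to world coordinates); the wrist camera has in their place "hand_eye" (4x4, takes a point from camera to tool coordinates, whose origin is the TCP and whose axes are the flange's). Camera axes: x right, y down, z forward; pixel columns grow to the right and rows downward; lengths in m; the calibration is good to about 2 mm. A picture is of the moment at which its call begins: read the wrist's pose just before it.
- ctrl.hand_in(): hands the job in; it is judged then, once.
The state is a dict: "time_s": time; "q": joint angles; "dq": joint speeds; "joint_efforts": joint torques, N m; "eef_pos": TCP position; "eef_rot": TCP orientation; "wrist_force": force on the tool from outside, world axes, zero at the start; "torque": the same for the moment, N m; "opening": opening from 0.0 (shut) to 1.0 (fully open); "grasp_force": force on a finger pad.
Only numpy, scipy, OpenCV 4.12 (cv2) and the standard library are available. Lean on these libraries where they do the work, as an engineer would, in place of code of your own. Each camera call takes 0.05 s, during which the arm holds its last target. There are 200 camera calls.

## Working session

There is one attempt and no reset: what is moved stays moved. The work goes in short steps, Python scripts to look and compute and a tool call to move; the robot and the scene stay as the last step left them, time stands still between calls to the robot, and variables do not carry over. Pictures are saved under pics/ and viewed, at most 10 in all, crops included, and the job is handed in when it is done.

Besides the shell and the picture viewer there is one more tool, called after "Request:" by a JSON object that holds its "api" and its "payload". play_rows: Moves the arm, as the interface text tells. Its arguments: {"type":"object","properties":{"xyz":{"type":"array","items":{"type":"array","items":{"type":"number"}}},"rot":{"type":"array","items":{"type":"array","items":{"type":"number"}}},"grip":{"type":"array","items":{"type":"number"}}},"required":["xyz","rot","grip"]}

```bash
mkdir -p pics; cat > h.py <<'E'
import numpy as np,cv2
from scipy.spatial.transform import Rotation as R
from bench import readout,vision,ctrl
def shot(n,f):
    o=readout.get_obs();c=vision.camera(n);cv2.imwrite(f'pics/{f}.png',c['color'][:,:,::-1])
    if n=='wrist':
        T=np.eye(4);w,x,y,z=o['eef_rot'];T[:3,:3]=R.from_quat([x,y,z,w]).as_matrix();T[:3,3]=o['eef_pos'];E=T@c['hand_eye']
    else:E=c['extrinsics']
    np.savez(f'pics/{f}.npz',color=c['color'],depth=c['depth'],K=c['camera_matrix'],E=E);return o
def load(f):return np.load(f'pics/{f}.npz')
def ray(d,u,v):
    r=d['E'][:3,:3]@np.linalg.solve(d['K'],[u,v,1.]);return d['E'][:3,3],r
def plane(d,u,v,z):
    o,r=ray(d,u,v);return o+r*(z-o[2])/r[2]
def pt(d,u,v):
    o,r=ray(d,u,v);return o+r*d['depth'][int(v),int(u)]
E
python3 -c "
from h import *
for n in('scene','side'):shot(n,n+'1')
o=shot('wrist','wrist1');print(o['eef_rot'],o['opening'],ctrl.tips_ahead)
for n in('scene1','side1'):d=load(n);print(d['E'].round(3),d['K'].round(0))
"
```

```text
[-8.01498249e-04  9.78052844e-01  2.08355448e-01  6.32295183e-06] 0.9974772860233023 0.019
[[-0.825  0.44  -0.354  0.918]
 [ 0.564  0.647 -0.513  0.648]
 [ 0.003 -0.623 -0.782  0.937]
 [ 0.     0.     0.     1.   ]] [[436.   0. 287.]
 [  0. 436. 214.]
 [  0.   0.   1.]]
[[-0.889 -0.217  0.404  0.127]
 [-0.459  0.437 -0.774  0.853]
 [-0.009 -0.873 -0.488  0.597]
 [ 0.     0.     0.     1.   ]] [[418.   0. 282.]
 [  0. 418. 210.]
 [  0.   0.   1.]]
```

View pics/scene1.png

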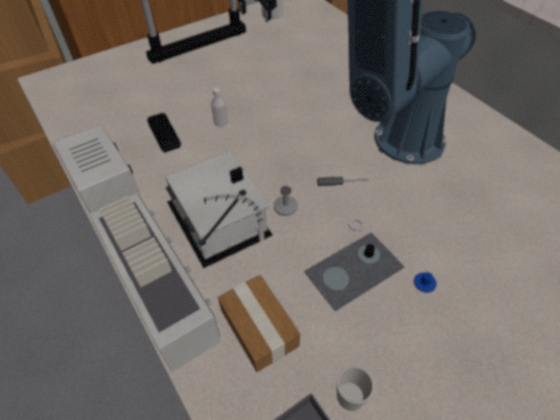

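View pics/side1.png

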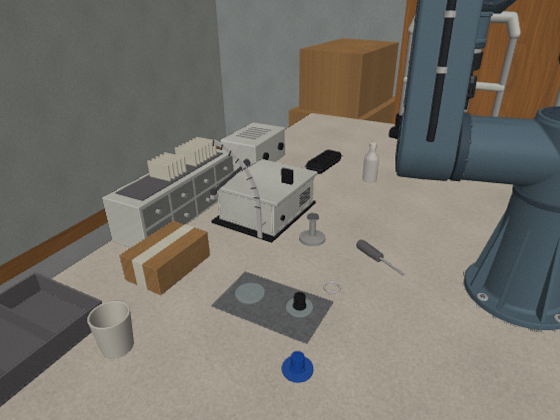

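The scene view shows the blocked lens at about (370,250) on the mat, the post top at (286,190), the fin at (236,175), and the pointer running from its hinge at (203,243) to its tip at (243,192). In the side view the lens block is at (299,301), the post top at (313,216) and the fin at (287,176). Next I'll measure these.

```bash
python3 - <<'E'
from h import *
S,D=load('scene1'),load('side1')
def dark(d,x0,y0,x1,y1,t=45):
    g=d['color'][y0:y1,x0:x1].max(2)<t
    n,l,s,c=cv2.connectedComponentsWithStats(g.astype(np.uint8))
    return [(s[i][:4]+[x0,y0,0,0],s[i][4],c[i]+[x0,y0]) for i in range(1,n) if s[i][4]>15]
for n,d,b in(('lensS',S,(345,230,395,270)),('lensD',D,(280,285,320,320)),('finS',S,(222,160,250,186)),('finD',D,(275,162,300,190))):
    for r in dark(d,*b):print(n,*r)
def tri(a,b):
    A=[];
    o1,r1=ray(S,*a);o2,r2=ray(D,*b)
    M=np.c_[r1,-r2];s=np.linalg.lstsq(M,o2-o1,rcond=None)[0]
    p,q=o1+s[0]*r1,o2+s[1]*r2;return (p+q)/2,np.linalg.norm(p-q)
print('post tri',tri((286,190),(313,216)),plane(S,286,190,.07),plane(D,313,216,.07))
print('lens top',plane(S,370,246,.037),plane(D,299.5,295.5,.037))
print('depth post',pt(S,286,190),pt(D,313,216),'fin',pt(S,236,173),pt(D,287,173))
for (n,d,b) in(('a',S,(160,145,285,270)),('b',D,(205,130,330,250))):
    x0,y0,x1,y1=b;cv2.imwrite(f'pics/crop{n}.png',cv2.resize(d['color'][y0:y1,x0:x1,::-1],None,fx=4.6,fy=4.6,interpolation=cv2.INTER_CUBIC))
a=cv2.imread('pics/cropa.png');b=cv2.imread('pics/cropb.png');h=min(a.shape[0],b.shape[0])
cv2.imwrite('pics/crops.png',cv2.resize(np.hstack([a[:h],b[:h]]),(800,400)))
E
```

```text
lensS [364 244  10  13] 97 [369.03092784 250.24742268]
lensD [293 292  13  18] 189 [299.14285714 300.97354497]
finS [231 168  11  14] 122 [236.13934426 174.64754098]
finD [282 169  11  15] 151 [286.96688742 175.90728477]
post tri (array([0.48012554, 0.00961156, 0.06822556]), np.float64(0.002132252549167591)) [0.48184726 0.01207411 0.07      ] [0.47894136 0.01067335 0.07      ]
lens top [0.39720423 0.25974029 0.037     ] [0.39775362 0.2621145  0.037     ]
depth post [0.48284081 0.01352371 0.07197584] [0.47801354 0.01289578 0.07139146] fin [ 0.59076281 -0.05122291  0.14409603] [ 0.58353422 -0.05257312  0.14169705]
```

View pics/crops.png

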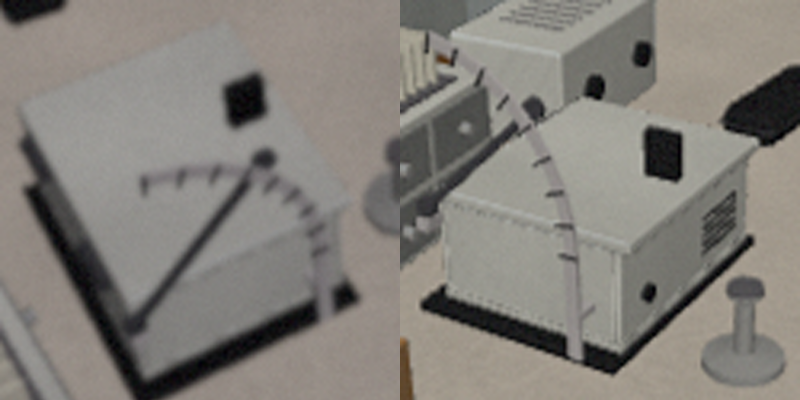

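The crop (3.2x scale) shows the pointer tip at scene (242,194), its hinge at (202,246), and the cover corners. The box is yawed somewhat.

```bash
python3 - <<'E'
from h import *
S,D=load('scene1'),load('side1')
f=lambda x,y:(160+x/3.2,145+y/3.2)
g=lambda x,y:(205+(x-400)/3.2,130+y/3.2)
for c in((20,105),(225,25),(350,205),(140,290)):print('coverS',plane(S,*f(*c),.11).round(4))
for c in((440,205),(585,97),(763,143),(632,250)):print('coverD',plane(D,*g(*c),.11).round(4))
# white-cover mask by depth: points with z 0.104..0.116 near box
for d in(S,D):
    v,u=np.mgrid[:420,:560];z=d['depth'];P=np.stack([(u-d['K'][0,2])/d['K'][0,0]*z,(v-d['K'][1,2])/d['K'][1,1]*z,z],-1)@d['E'][:3,:3].T+d['E'][:3,3]
    m=(z>0)&(abs(P[...,2]-.110)<.006)&(P[...,0]>.5)&(P[...,0]<.85)&(abs(P[...,1])<.25)
    r=cv2.minAreaRect((P[m][:,:2]*1000).astype(np.float32));print('rect',r,cv2.boxPoints(r).round(0).tolist())
    m=(z>0)&(P[...,2]>.132)&(P[...,2]<.156)&(P[...,0]>.52)&(P[...,0]<.65)&(P[...,1]>-.12)&(P[...,1]<.01);print('fin',m.sum(),P[m].mean(0),P[m].min(0),P[m].max(0))
    print('pointer tip',pt(d,242,194),pt(d,222,220),pt(d,203,245)) if d is S else 0
E
```

```text
coverS [ 0.7348 -0.1679  0.11  ]
coverS [ 0.5512 -0.1558  0.11  ]
coverS [0.5707 0.07   0.11  ]
coverS [0.7405 0.051  0.11  ]
coverD [0.7164 0.0803 0.11  ]
coverD [ 0.7229 -0.1667  0.11  ]
coverD [ 0.5311 -0.1441  0.11  ]
coverD [0.5437 0.0778 0.11  ]
rect ((688.7885131835938, -6.54095458984375), (296.96075439453125, 499.5729675292969), 2.7172253131866455) [[529.0, 236.0], [552.0, -263.0], [849.0, -249.0], [825.0, 250.0]]
fin 114 [ 0.5892048  -0.05427188  0.14539674] [ 0.57231687 -0.06472679  0.13258718] [ 0.60551531 -0.04764453  0.15458535]
pointer tip [0.6380037  0.06712509 0.20653924] [0.6832789 0.0355614 0.1113458] [0.74975269 0.05791041 0.08737484]
rect ((696.6683349609375, 0.54638671875), (499.73785400390625, 298.86578369140625), 89.75323486328125) [[546.0, -249.0], [845.0, -250.0], [847.0, 250.0], [548.0, 251.0]]
fin 99 [ 0.58570491 -0.05452469  0.143663  ] [ 0.57082116 -0.06466887  0.13209077] [ 0.60370978 -0.04789877  0.15330506]
```

Request:
{"api": "play_rows", "payload": {"xyz": [[46, -65, 0], [92, -130, 0], [139, -195, 0], [186, -260, 0], [232, -325, 0], [278, -390, 0], [325, -455, 0], [371, -520, 10], [418, -584, 30], [464, -649, 60]], "rot": [[0, 0, 0.05], [0, 0, 0.1], [0, 0, 0.15], [0, 0, 0.2], [0, 0, 0.25], [0, 0, 0.3], [0, 0, 0.35], [0, 0, 0.4], [0, 0, 0.45], [0, 0, 0.506]], "grip": [1, 1, 1, 1, 1, 1, 1, 1, 1, 1]}}

```text
time_s: 1.4
eef_pos: [0.359, 0.0876, 0.2273]
eef_rot: [0.0, 0.999, -0.044, 0.001]
wrist_force: [1.7, -0.5, -0.4]
opening: 1.003
grasp_force: 0.0
```

Request:
{"api": "play_rows", "payload": {"xyz": [[6, -57, 19], [12, -114, 38], [18, -172, 57], [18, -172, 57], [18, -172, 57], [18, -172, 57], [18, -172, 57], [18, -172, 57], [18, -172, 57], [18, -172, 57]], "rot": [[0, 0, 0], [0, 0, 0], [0, 0, 0], [0, 0, 0], [0, 0, 0], [0, 0, 0], [0, 0, 0], [0, 0, 0], [0, 0, 0], [0, 0, 0]], "grip": [1, 1, 1, 1, 1, 1, 1, 1, 1, 1]}}

```text
time_s: 2.65
eef_pos: [0.3914, 0.2553, 0.1699]
eef_rot: [-0.0, 0.999, -0.043, 0.0]
wrist_force: [-0.3, 0.2, -0.2]
opening: 0.994
grasp_force: 0.0
```

```bash
python3 - <<'E'
from h import *
o=shot('wrist','w2');d=load('w2');print(o['eef_pos'],d['E'].round(3).tolist())
g=(d['color'].max(2)<45).astype(np.uint8)
n,l,s,c=cv2.connectedComponentsWithStats(g)
for i in range(1,n):
    if s[i][4]>60:print(s[i],c[i].round(1),plane(d,*c[i],.037).round(4),pt(d,*c[i]).round(4))
E
```

```text
[0.39139125 0.25525397 0.16988744] [[-0.086, -0.961, -0.263, 0.457], [-0.996, 0.083, 0.024, 0.249], [-0.001, 0.264, -0.964, 0.293], [0.0, 0.0, 0.0, 1.0]]
[259 180  27  23 194] [272.4 187.4] [0.409  0.2581 0.037 ] [0.4574 0.2493 0.2935]
[  103   274   457   146 33234] [334.7 369.3] [0.2079 0.2098 0.037 ] [0.4004 0.2402 0.235 ]
[   0  308  108  112 6211] [ 40.2 372.7] [0.2302 0.5233 0.037 ] [0.4042 0.3134 0.2334]
[ 89 367  37  30 189] [116.5 377.1] [0.2175 0.4434 0.037 ] [0.3846 0.3082 0.2157]
[114 366  40  54 724] [135.2 402.7] [0.1817 0.4307 0.037 ] [0.3906 0.2932 0.2314]
```

View pics/w2.png

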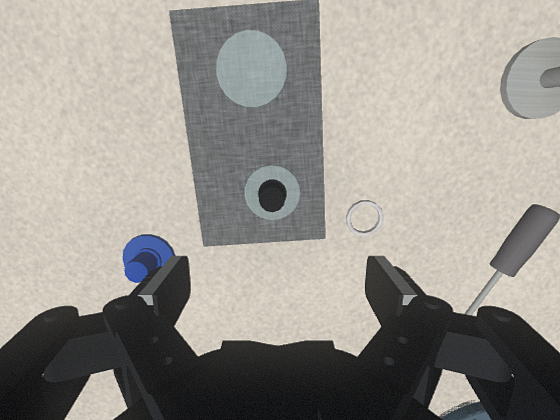

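The wrist view shows the block at (272,196) on its glass disc centred at about (272,193), the blue look-alike at (148,257), and the post at the upper right.

```bash
python3 - <<'E'
from h import *
d=load('w2');c=d['color'].astype(int)
print('glass',plane(d,272.3,193,.009),'top',plane(d,272.3,198,.037))
m=((c[...,2]-c[...,0])>60).astype(np.uint8);v,u=np.nonzero(m)
P=np.array([plane(d,a,b,.005) for a,b in zip(u,v)]);print('blue',P.min(0),P.max(0))
g=(c[140:240,230:320].max(2)<50).astype(np.uint8);v,u=np.nonzero(g)
print('block px',u.min()+230,u.max()+230,v.min()+140,v.max()+140)
# glass: brighter than mat, bluish
for p in((250,193),(292,193),(272,170),(272,218),(230,190)):print(p,c[p[1],p[0]])
r=c[150:235,230:320];m=(r.sum(2)>390).astype(np.uint8);n,l,s,cc=cv2.connectedComponentsWithStats(m)
for i in range(1,n):
    if s[i][4]>100:print(s[i],cc[i])
E
```

```text
glass [0.39809737 0.25960937 0.009     ] top [0.39938249 0.25900316 0.037     ]
blue [0.31112035 0.37186271 0.005     ] [0.36360337 0.42710282 0.005     ]
block px 259 285 180 211
(250, 193) [153 164 163]
(292, 193) [153 163 166]
(272, 170) [153 164 165]
(272, 218) [146 157 158]
(230, 190) [116 117 118]
[  14   15   56   56 1616] [41.73638614 41.00309406]
```

Request:
{"api": "play_rows", "payload": {"xyz": [[6, -5, 30], [6, -5, 60], [6, -5, 90], [6, -5, 110], [6, -5, 123], [6, -5, 131], [6, -5, 135], [6, -5, 135], [6, -5, 135], [6, -5, 135]], "rot": [[0, 0, 0], [0, 0, 0], [0, 0, 0], [0, 0, 0], [0, 0, 0], [0, 0, 0], [0, 0, 0], [0, 0, 0], [0, 0, 0], [0, 0, 0]], "grip": [1, 1, 1, 1, 1, 1, 1, 1, 0.6, 0.4]}}

```text
time_s: 3.95
eef_pos: [0.398, 0.2599, 0.0352]
eef_rot: [-0.0, 0.999, -0.043, 0.0]
wrist_force: [0.3, -0.6, 1.0]
opening: 0.607
grasp_force: 0.0
```

Request:
{"api": "play_rows", "payload": {"xyz": [[0, 0, 0], [0, 0, 0], [0, 0, 0], [0, 0, 0], [0, 0, 0], [0, 0, 0], [0, 0, 0], [0, 0, 0], [0, 0, 0], [0, 0, -3]], "rot": [[0, 0, 0], [0, 0, 0], [0, 0, 0], [0, 0, 0], [0, 0, 0], [0, 0, 0], [0, 0, 0], [0, 0, 0], [0, 0, 0], [0, 0, 0]], "grip": [0.2, 0.1, 0.1, 0.1, 0.1, 0.1, 0.1, 0.1, 0.1, 0.1]}}

```text
time_s: 5.2
eef_pos: [0.3974, 0.2597, 0.0376]
eef_rot: [0.0, 0.999, -0.043, -0.0]
wrist_force: [-0.3, 0.3, -1.0]
opening: 0.251
grasp_force: 58.7
```

Request:
{"api": "play_rows", "payload": {"xyz": [[0, 0, -15], [0, 0, -45], [0, 0, -85], [0, 5, -120], [5, 25, -150], [13, 55, -160], [23, 95, -160], [33, 135, -160], [43, 175, -160], [53, 210, -160]], "rot": [[0, 0, 0], [0, 0, 0], [0, 0, 0], [0, 0, 0], [0, 0, 0], [0, 0, 0], [0, 0, 0], [0, 0, 0], [0, 0, 0], [0, 0, 0]], "grip": [0.1, 0.1, 0.1, 0.1, 0.1, 0.1, 0.1, 0.1, 0.1, 0.1]}}

```text
time_s: 6.45
eef_pos: [0.4324, 0.0446, 0.1987]
eef_rot: [0.0, 0.999, -0.043, 0.001]
wrist_force: [-0.2, 1.4, -1.2]
opening: 0.257
grasp_force: 58.9
```

Request:
{"api": "play_rows", "payload": {"xyz": [[5, 18, 0], [9, 30, 0], [10, 34, 0], [10, 34, 0], [10, 34, 0], [10, 34, 0], [10, 34, 0], [10, 34, 0], [10, 34, 0], [10, 34, 0]], "rot": [[0, 0, 0], [0, 0, 0], [0, 0, 0], [0, 0, 0], [0, 0, 0], [0, 0, 0], [0, 0, 0], [0, 0, 0], [0, 0, 0], [0, 0, 0]], "grip": [0.1, 0.1, 0.1, 0.1, 0.1, 0.1, 0.1, 0.1, 0.1, 0.1]}}

```text
time_s: 7.7
eef_pos: [0.4395, 0.0113, 0.1978]
eef_rot: [-0.0, 0.999, -0.043, -0.0]
wrist_force: [0.8, 0.8, -1.2]
opening: 0.257
grasp_force: 58.9
```

```bash
python3 - <<'E'
from h import *
o=shot('wrist','w3');d=load('w3');print(o['eef_pos'],o['opening'],o['grasp_force'],o['wrist_force'])
E
```

```text
[0.43947292 0.01129369 0.19776552] 0.2568990623491546 58.88659179210663 [ 0.75508515  0.81072212 -1.15587896]
```

View pics/w3.png

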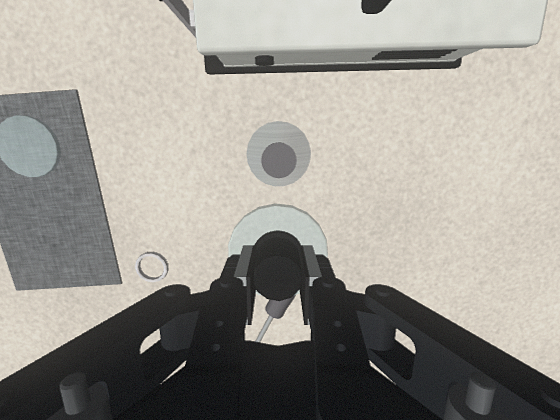

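The wrist view shows the post top centred at (279,160). The held lens is centred at column 279 with its front rim at row 204.

```bash
python3 - <<'E'
from h import *
d=load('w3');c=d['color'].astype(int)
r=c[120:200,240:320];m=(r.max(2)<125).astype(np.uint8);n,l,s,cc=cv2.connectedComponentsWithStats(m)
for i in range(1,n):
    if s[i][4]>100:print('post',s[i],cc[i]+[240,120],plane(d,*(cc[i]+[240,120]),.07))
zt=.19777-.035+.009
for p in((279,204),(231,246),(327,246)):print('lens rim',plane(d,*p,zt))
a,b=plane(d,200,52,.105),plane(d,540,43,.105);print(a,b,np.arctan2(*(a-b)[:2]))
a,b=plane(d,206,72,.0),plane(d,460,67,.0);print(a,b,np.arctan2(*(a-b)[:2]))
E
```

```text
post [ 22  22  34  36 955] [278.4460733  159.77801047] [0.48119741 0.0066556  0.07      ]
lens rim [0.46810168 0.00777126 0.17177   ]
lens rim [0.44678268 0.03589121 0.17177   ]
lens rim [ 0.44230315 -0.01635484  0.17177   ]
[0.55980051 0.05246306 0.105     ] [ 0.54580054 -0.17198594  0.105     ] 0.06229414469722534
[0.56767662 0.07215309 0.        ] [ 0.55038036 -0.18162196  0.        ] 0.0680506045032748
```

Request:
{"api": "play_rows", "payload": {"xyz": [[14, -1, 0], [28, -1, 10], [38, -2, 25], [41, -2, 45], [41, -2, 65], [41, -2, 78], [41, -2, 86], [41, -2, 91], [41, -2, 93], [41, -2, 93]], "rot": [[0, 0, 0], [0, 0, 0], [0, 0, 0], [0, 0, 0], [0, 0, 0], [0, 0, 0], [0, 0, 0], [0, 0, 0], [0, 0, 0], [0, 0, 0]], "grip": [0.1, 0.1, 0.1, 0.1, 0.1, 0.1, 0.1, 0.1, 0.1, 0.1]}}

```text
time_s: 9.0
eef_pos: [0.4808, 0.0097, 0.1051]
eef_rot: [0.0, 0.999, -0.043, 0.0]
wrist_force: [-0.3, 0.6, 0.3]
opening: 0.255
grasp_force: 58.9
```

```bash
python3 - <<'E'
from h import *
shot('scene','s4');o=shot('side','d4');print(o['eef_pos'],o['wrist_force'])
a=load('s4')['color'][150:250,240:340];b=load('d4')['color'][160:260,260:360]
cv2.imwrite('pics/c4.png',cv2.resize(np.hstack([a,b])[:,:,::-1],(800,400),interpolation=cv2.INTER_CUBIC))
E
```

```text
[0.48082626 0.00969949 0.10520203] [ 0.05667471 -0.05579693 -0.69911307]
```

View pics/c4.png

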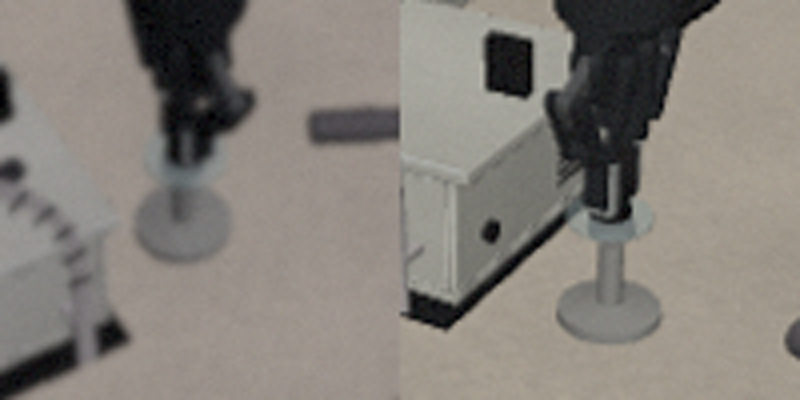

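Both views show the disc directly over the post stem (columns 183 against 180, and 611 against 610). I'll lower it the last 3 mm.

Request:
{"api": "play_rows", "payload": {"xyz": [[0, 0, 1], [0, 0, 1.5], [0, 0, 2], [0, 0, 2.5], [0, 0, 3], [0, 0, 3], [0, 0, 3], [0, 0, 3], [0, 0, 3], [0, 0, 3]], "rot": [[0, 0, 0], [0, 0, 0], [0, 0, 0], [0, 0, 0], [0, 0, 0], [0, 0, 0], [0, 0, 0], [0, 0, 0], [0, 0, 0], [0, 0, 0]], "grip": [0.1, 0.1, 0.1, 0.1, 0.1, 0.1, 0.1, 0.1, 0.1, 0.1]}}

```text
time_s: 10.35
eef_pos: [0.4805, 0.0098, 0.1022]
eef_rot: [0.0, 0.999, -0.043, -0.0]
wrist_force: [-2.3, 0.5, 5.0]
opening: 0.256
grasp_force: 59.2
```

Contact: 5 N upward. I'll open while holding the pose, then rise.

Request:
{"api": "play_rows", "payload": {"xyz": [[0, 0, 0], [0, 0, 0], [0, 0, 0], [0, 0, 0], [0, 0, 0], [0, 0, 0], [0, 0, 0], [0, 0, -3], [0, 0, -10], [0, 0, -25]], "rot": [[0, 0, 0], [0, 0, 0], [0, 0, 0], [0, 0, 0], [0, 0, 0], [0, 0, 0], [0, 0, 0], [0, 0, 0], [0, 0, 0], [0, 0, 0]], "grip": [0.3, 0.4, 0.6, 0.8, 0.8, 0.8, 0.8, 0.8, 0.8, 0.8]}}

```text
time_s: 11.6
eef_pos: [0.4801, 0.0098, 0.1272]
eef_rot: [-0.0, 0.999, -0.043, -0.001]
wrist_force: [0.1, -1.1, -0.2]
opening: 0.801
grasp_force: 0.0
```

Request:
{"api": "play_rows", "payload": {"xyz": [[0, 0, -25], [0, 0, -55], [0, 0, -90], [0, 0, -120], [0, 0, -140], [0, 0, -145], [0, 0, -145], [0, 0, -145], [0, 0, -145], [0, 0, -145]], "rot": [[0, 0, 0], [0, 0, 0], [0, 0, 0], [0, 0, 0], [0, 0, 0], [0, 0, 0], [0, 0, 0], [0, 0, 0], [0, 0, 0], [0, 0, 0]], "grip": [0.8, 0.8, 0.8, 0.8, 0.8, 0.8, 0.8, 0.8, 0.8, 0.8]}}

```text
time_s: 12.85
eef_pos: [0.4803, 0.0098, 0.2712]
eef_rot: [-0.0, 0.999, -0.043, -0.001]
wrist_force: [-0.0, 0.4, 0.2]
opening: 0.805
grasp_force: 0.0
```

```bash
python3 - <<'E'
from h import *
shot('scene','s5');shot('side','d5');o=shot('wrist','w5');print(o['eef_pos'],o['opening'])
a=load('w5')['color'];S=load('s5');b=S['color'][130:280,160:335];D=load('d5')['color'][140:290,220:395]
r=cv2.resize(np.vstack([b,D]),None,fx=1.6,fy=1.6,interpolation=cv2.INTER_CUBIC)
r=cv2.resize(r,(245,420));cv2.imwrite('pics/c5.png',np.hstack([a,r])[:,:,::-1][:,:800])
E
```

```text
[0.48040663 0.0097836  0.27148592] 0.8036049910196592
```

View pics/c5.png

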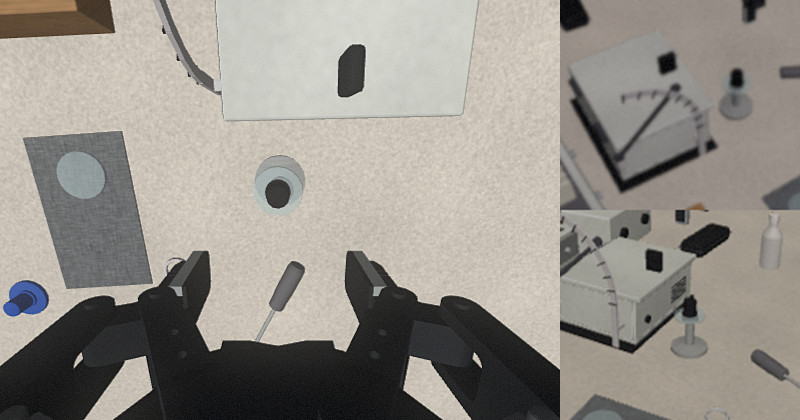

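The wrist view shows the lens upright on the post, the fin spanning (338–365, 44–97), and the cover's front corners at (223,121) and (463,114). I'll measure the fin and the pointer angle from the views I already have.

```bash
python3 - <<'E'
from h import *
d=load('w5');c=d['color'].astype(int);print('cam',d['E'][:3,3])
m=c[30:110,320:390].max(2)<60;v,u=np.nonzero(m);u=u+320;v=v+30;print(u.min(),u.max(),v.min(),v.max())
print('x',plane(d,351,v.max()+1,.11),plane(d,351,v.min(),.152));print('y',plane(d,u.min(),75,.11),plane(d,u.max()+1,70,.152))
A,B=plane(d,223,121,.11),plane(d,463,114.5,.11);print('front',A,B,np.linalg.norm(A-B),'yaw',-np.arctan2((A-B)[0],(A-B)[1]))
yaw=-.07;X=np.array([np.cos(yaw),np.sin(yaw),0]);Y=np.array([-X[1],X[0],0])
S=load('scene1');mid=(A+B)/2
for off in(.119,.124,.129):
    q=[]
    for p in((242.2,194.4),(201.9,246.25)):
        o,r=ray(S,*p);q.append(o+r*(((mid-o)@Y+off)/(r@Y)))
    t,h=q;e=h-t;print(off,t.round(4),h.round(4),np.linalg.norm(e),'ang',np.arctan2(t[2]-h[2],e@X),'asin',np.arcsin((t[2]-.098)/.158))
E
```

```text
cam [0.54646503 0.00379186 0.39504274]
338 364 45 96
x [ 0.56946645 -0.06519598  0.11      ] [ 0.60236298 -0.05573716  0.152     ]
y [ 0.58891731 -0.05399167  0.11      ] [ 0.58439504 -0.06597843  0.152     ]
front [0.55873695 0.05363688 0.11      ] [ 0.5454192  -0.16786014  0.11      ] 0.22189702847805592 yaw -0.060053775714548466
0.119 [0.6325 0.0565 0.1916] [0.7504 0.0483 0.071 ] 0.16883737121962636 ang 0.795808206728279 asin 0.6341280014096428
0.124 [0.6349 0.0614 0.1977] [0.7517 0.0532 0.0781] 0.16745397889301475 ang 0.7958082067282791 asin 0.6830182004166491
0.129 [0.6372 0.0662 0.2038] [0.7531 0.0581 0.0852] 0.16607058656640297 ang 0.7958082067282783 asin 0.7339377745642355
```

Request:
{"api": "play_rows", "payload": {"xyz": [[15, 10, 0], [35, 22, 5], [55, 36, 15], [72, 48, 30], [82, 55, 45], [87, 58, 56], [87, 58, 56], [87, 58, 56], [87, 58, 56], [87, 58, 56]], "rot": [[0, 0.05, 0], [0, 0.1, 0], [0, 0.15, -0.01], [0, 0.2, -0.01], [0, 0.25, -0.02], [0, 0.3, -0.02], [0, 0.3, -0.02], [0, 0.3, -0.02], [0, 0.3, -0.02], [0, 0.3, -0.02]], "grip": [0.7, 0.6, 0.6, 0.6, 0.6, 0.6, 0.6, 0.6, 0.6, 0.6]}}

```text
time_s: 14.25
eef_pos: [0.5625, -0.0554, 0.2164]
eef_rot: [0.007, 0.988, -0.032, 0.15]
wrist_force: [-0.4, 0.2, -0.4]
opening: 0.599
grasp_force: 0.0
```

```bash
python3 - <<'E'
from h import *
o=readout.get_obs();w,x,y,z=o['eef_rot'];M=R.from_quat([x,y,z,w]).as_matrix();print(o['eef_pos'],M.round(3).tolist())
for g in((.586,-.057,.139),(.589,-.055,.139)):print('delta tool mm',(M.T@(np.array(g)-o['eef_pos'])*1000).round(1))
S=load('scene1');D=load('side1')
# fin centroid rays at mid height visible
for d,p in((S,(236.1,174.6)),(D,(287,175.9))):print('fin @.131',plane(d,*p,.131))
o1,r1=ray(S,236.1,174.6);o2,r2=ray(D,287,175.9);s=np.linalg.lstsq(np.c_[r1,-r2],o2-o1,rcond=None)[0];print('tri',(o1+s[0]*r1+o2+s[1]*r2)/2)
# ticks in scene about hinge
yaw=-.067;X=np.array([np.cos(yaw),np.sin(yaw),0]);Y=np.array([-X[1],X[0],0]);mid=np.array([.55,-.055,.11])
f=lambda a:(160+a[0]/3.2,145+a[1]/3.2)
def P(a,off):
    o,r=ray(S,*f(a));return o+r*(((mid-o)@Y+off)/(r@Y))
h=P((134,324),.13)
for a in((145,188),(181,180),(214,172),(263,158),(271,188),(289,196),(303,213),(316,228),(320,250)):
    e=P(a,.13)-h;print(a,np.degrees(np.arctan2(e[2],-e@X)).round(1),np.linalg.norm(e).round(3))
E
```

```text
[ 0.56254699 -0.05543293  0.21641095] [[0.953, -0.066, 0.295], [-0.062, -0.998, -0.023], [0.296, 0.003, -0.955]]
delta tool mm [-0.5 -0.2 80.9]
delta tool mm [ 2.3 -2.4 81.7]
fin @.131 [ 0.58798667 -0.05776259  0.131     ]
fin @.131 [ 0.58580494 -0.05702652  0.131     ]
tri [ 0.58718706 -0.05937113  0.12953041]
(145, 188) 77.7 0.14
(181, 180) 67.0 0.141
(214, 172) 57.6 0.147
(263, 158) 45.5 0.165
(271, 188) 34.9 0.145
(289, 196) 26.5 0.148
(303, 213) 15.8 0.148
(316, 228) 6.0 0.153
(320, 250) -4.8 0.154
```

Request:
{"api": "play_rows", "payload": {"xyz": [[0, 0, 20], [0, 0, 40], [0, 0, 58], [0, 0, 70], [0, 0, 77], [0, 0, 80], [0, 0, 80], [0, 0, 80], [0, 0, 80], [0, 0, 80]], "rot": [[0, 0, 0], [0, 0, 0], [0, 0, 0], [0, 0, 0], [0, 0, 0], [0, 0, 0], [0, 0, 0], [0, 0, 0], [0, 0, 0], [0, 0, 0]], "grip": [0.6, 0.6, 0.6, 0.6, 0.6, 0.6, 0.6, 0.4, 0.2, 0.1]}}

```text
time_s: 15.5
eef_pos: [0.5858, -0.0595, 0.14]
eef_rot: [0.008, 0.988, -0.033, 0.15]
wrist_force: [-3.8, -10.2, 2.7]
opening: 0.154
grasp_force: 59.4
```

Request:
{"api": "play_rows", "payload": {"xyz": [[0, 0, 0], [0, 0, 0], [0, 0, 0], [0, 0, 0], [0, 0, 0], [0, 0, 0], [0, 0, 0], [0, 0, 0], [0, 0, 0], [0, 0, 0]], "rot": [[0, 0, 0], [0, 0, 0], [0, 0, 0], [0, 0, 0], [0, 0, 0], [0, 0, 0], [0, 0, 0], [0, 0, 0], [0, 0, 0], [0, 0, 0]], "grip": [0.1, 0, 0, 0, 0, 0, 0, 0, 0, 0]}}

```text
time_s: 16.75
eef_pos: [0.5858, -0.0595, 0.14]
eef_rot: [0.008, 0.988, -0.033, 0.15]
wrist_force: [-5.0, -10.0, 2.7]
opening: 0.154
grasp_force: 59.5
```

```bash
python3 - <<'E'
from h import *
o=readout.get_obs();w,x,y,z=o['eef_rot'];M=R.from_quat([x,y,z,w]).as_matrix();p=o['eef_pos'];print(p,o['opening'],o['grasp_force'],o['wrist_force'])
yaw=-.067;X=np.array([np.cos(yaw),np.sin(yaw),0]);Y=np.array([-X[1],X[0],0]);Z=np.array([0,0,1.])
hx=.155-((p-np.array([.5865,-.057,0]))@X)   # TCP to hinge along X
hz=p[2]-.098;print('hx,hz',hx,hz)
for k in range(1,11):
    t=.078*k;rel=(-hx*np.cos(t)+hz*np.sin(t)+hx)*X+(hx*np.sin(t)+hz*np.cos(t)-hz)*Z
    print(round(t,3),(M.T@rel*1000).round(1),(M.T@(Y*t)).round(3))
E
```

```text
[ 0.58576057 -0.05949824  0.14003981] 0.1542646125942396 59.4633150100708 [-4.98026519 -9.96150817  2.6631128 ]
hx,hz 0.15557051338247735 0.042039808924319993
0.078 [  7.1   0.1 -10.3] [ 0.    -0.078 -0.   ]
0.156 [ 15.    0.1 -20.1] [ 0.    -0.156 -0.001]
0.234 [ 23.7   0.2 -29.2] [ 0.    -0.234 -0.001]
0.312 [ 33.    0.3 -37.6] [ 0.001 -0.312 -0.002]
0.39 [ 43.    0.3 -45.3] [ 0.001 -0.39  -0.002]
0.468 [ 53.5   0.4 -52.1] [ 0.001 -0.468 -0.003]
0.546 [ 64.6   0.4 -58.2] [ 0.001 -0.546 -0.003]
0.624 [ 76.    0.5 -63.3] [ 0.001 -0.624 -0.004]
0.702 [ 87.9   0.5 -67.5] [ 0.001 -0.702 -0.004]
0.78 [100.    0.6 -70.8] [ 0.001 -0.78  -0.005]
```

Request:
{"api": "play_rows", "payload": {"xyz": [[3.5, 1, -5.2], [7.1, 1.5, -10.3], [11, 2, -15.3], [15, 2, -20.1], [19.3, 2, -24.7], [23.7, 2, -29.2], [28.3, 2, -33.5], [33, 2, -37.6], [38, 2, -41.5], [43, 2, -45.3]], "rot": [[0, -0.039, 0], [0, -0.078, 0], [0, -0.117, 0], [0, -0.156, 0], [0, -0.195, 0], [0, -0.234, 0], [0, -0.273, 0], [0, -0.312, 0], [0, -0.351, 0], [0, -0.39, 0]], "grip": [0, 0, 0, 0, 0, 0, 0, 0, 0, 0]}}

```text
time_s: 18.0
eef_pos: [0.613, -0.0614, 0.1959]
eef_rot: [0.0, 0.998, -0.033, -0.046]
wrist_force: [-3.3, -1.7, 1.4]
opening: 0.156
grasp_force: 59.7
```

```bash
python3 - <<'E'
from h import *
o=readout.get_obs();w,x,y,z=o['eef_rot'];M=R.from_quat([x,y,z,w]).as_matrix();p=o['eef_pos'];print(p,o['opening'],o['grasp_force'],o['wrist_force'],o['torque'],o['q'])
yaw=-.067;X=np.array([np.cos(yaw),np.sin(yaw),0]);Y=np.array([-X[1],X[0],0]);Z=np.array([0,0,1.])
print('tilt',np.arcsin(M[:,2]@X))
hx,hz=.1556,.042
f=lambda t:(-hx*np.cos(t)+hz*np.sin(t))*X+(hx*np.sin(t)+hz*np.cos(t))*Z
H=np.array([.58576,-.0595,.14004])-f(0);e=p-H
print('cover angle by TCP',np.arctan2(e[2],-(e@X))-np.arctan2(hz,hx),np.hypot(e[2],e@X),np.hypot(hx,hz))
for k in range(1,11):
    t=.039*k;print(t,(M.T@(f(.39+t)-f(.39))*1000).round(1))
E
```

```text
[ 0.61297139 -0.06139749  0.19589856] 0.1556858596339372 59.70962405204773 [-3.25680567 -1.70834399  1.35587789] [-0.09992733 -0.11464681  0.08069066] [-0.28084311  0.37984492  1.47408959 -0.02344137  1.37664288  1.36228192]
tilt -0.09177911501188636
cover angle by TCP 0.3878751216849979 0.1613784210117733 0.16116873145867966
0.039 [ 3.5  0.  -5.3]
0.078 [  7.1   0.  -10.4]
0.11699999999999999 [ 11.    0.1 -15.3]
0.156 [ 15.    0.1 -20.1]
0.195 [ 19.2   0.1 -24.8]
0.23399999999999999 [ 23.6   0.1 -29.3]
0.273 [ 28.2   0.1 -33.6]
0.312 [ 32.9   0.1 -37.7]
0.351 [ 37.8   0.2 -41.7]
0.39 [ 42.9   0.2 -45.4]
```

The cover is following the arc, with the angle by TCP at 0.388. I'll continue to 0.78.

Request:
{"api": "play_rows", "payload": {"xyz": [[3.5, 0, -5.2], [7.1, 0, -10.3], [11, 0, -15.3], [15, 0, -20.1], [19.3, 0, -24.7], [23.7, 0, -29.2], [28.3, 0, -33.5], [33, 0, -37.6], [38, 0, -41.5], [43, 0, -45.3]], "rot": [[0, -0.039, 0], [0, -0.078, 0], [0, -0.117, 0], [0, -0.156, 0], [0, -0.195, 0], [0, -0.234, 0], [0, -0.273, 0], [0, -0.312, 0], [0, -0.351, 0], [0, -0.39, 0]], "grip": [0, 0, 0, 0, 0, 0, 0, 0, 0, 0]}}

```text
time_s: 19.25
eef_pos: [0.6598, -0.0644, 0.2378]
eef_rot: [-0.006, 0.971, -0.033, -0.239]
wrist_force: [-5.0, -2.1, 2.9]
opening: 0.152
grasp_force: 59.7
```

```bash
python3 - <<'E'
from h import *
shot('scene','s6');o=shot('side','d6');p=o['eef_pos'];print(p,o['grasp_force'],o['wrist_force'])
a=load('s6')['color'][130:280,150:300];b=load('d6')['color'][100:250,200:350]
cv2.imwrite('pics/c6.png',cv2.resize(np.hstack([a,b])[:,:,::-1],(800,400),interpolation=cv2.INTER_CUBIC))
E
```

```text
[ 0.66002278 -0.06439263  0.2378639 ] 60.282971262931824 [-7.7601083  -1.44770694 11.12692888]
```

View pics/c6.png

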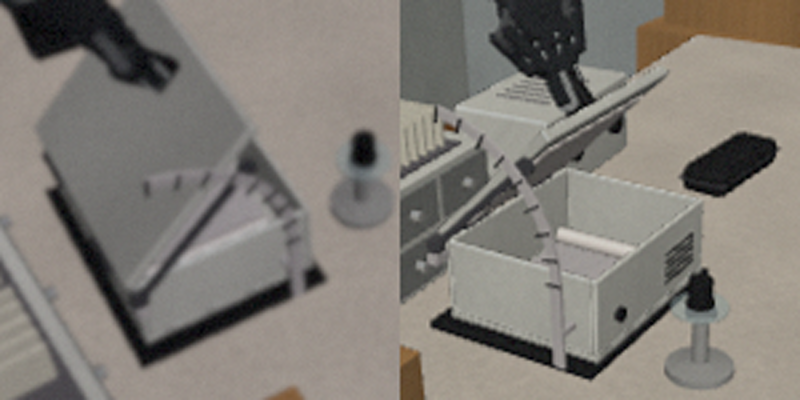

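Pointer and cover edge look nearly parallel: in the scene crop the pointer runs (140,295)→(245,165) and the cover edge (133,280)→(252,130). One enlarged look to measure this.

```bash
python3 - <<'E'
from h import *
a=load('s6')['color'][170:250,190:250];b=load('d6')['color'][120:200,200:260]
cv2.imwrite('pics/c7.png',cv2.resize(np.hstack([a,b])[:,:,::-1],(800,533),interpolation=cv2.INTER_CUBIC))
E
```

View pics/c7.png

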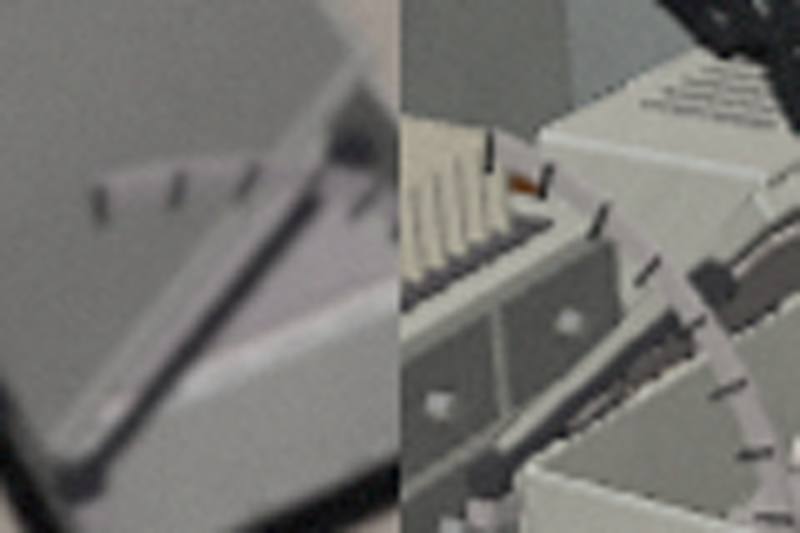

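The enlarged view gives the scene pointer as (80,478)→(350,138) and the cover's side edge as (52,437)→(360,45). In the side view they are (490,470)→(715,275) and (500,430)→(800,170). I'll convert these to angles.

```bash
python3 - <<'E'
from h import *
yaw=-.067;X=np.array([np.cos(yaw),np.sin(yaw),0]);Y=np.array([-X[1],X[0],0]);mid=np.array([.552,-.055,.11])
k=400/60
def ang(d,o0,a,b,off):
    q=[]
    for p in(a,b):
        o,r=ray(d,o0[0]+p[0]/k,o0[1]+p[1]/k);q.append(o+r*(((mid-o)@Y+off)/(r@Y)))
    e=q[0]-q[1];return np.arctan2(-e[2],e@X),q[0].round(3),q[1].round(3)
S,D=load('s6'),load('d6')
print('S ptr',ang(S,(190,170),(80,478),(350,138),.124));print('S cov',ang(S,(190,170),(52,437),(360,45),.112))
print('D ptr',ang(D,(200,120),(90,470),(315,275),.124));print('D cov',ang(D,(200,120),(100,430),(400,170),.112))
p=readout.get_obs()['eef_pos'];hx,hz=.1556,.042;H=np.array([.58576,-.0595,.14004])+hx*X-[0,0,hz];e=p-H
print('TCP ang',np.arctan2(e[2],-(e@X))-np.arctan2(hz,hx))
E
```

```text
S ptr (np.float64(0.7763318908623791), array([0.75 , 0.056, 0.099]), array([0.634, 0.064, 0.212]))
S cov (np.float64(0.7754295737092219), array([0.752, 0.044, 0.111]), array([0.621, 0.053, 0.239]))
D ptr (np.float64(0.7481639314535711), array([0.747, 0.056, 0.103]), array([0.631, 0.064, 0.21 ]))
D cov (np.float64(0.742529675691618), array([0.749, 0.044, 0.114]), array([0.6  , 0.054, 0.252]))
TCP ang 0.7805591296114924
```

The pointer and cover angles agree within about 0.01 rad in both views, and the lens stands on the post. I'll let it settle, then hand in.

Request:
{"api": "play_rows", "payload": {"xyz": [[0, 0, 0], [0, 0, 0], [0, 0, 0], [0, 0, 0], [0, 0, 0], [0, 0, 0], [0, 0, 0], [0, 0, 0], [0, 0, 0], [0, 0, 0]], "rot": [[0, 0, 0], [0, 0, 0], [0, 0, 0], [0, 0, 0], [0, 0, 0], [0, 0, 0], [0, 0, 0], [0, 0, 0], [0, 0, 0], [0, 0, 0]], "grip": [0, 0, 0, 0, 0, 0, 0, 0, 0, 0]}}

```text
time_s: 20.6
eef_pos: [0.6596, -0.0644, 0.2377]
eef_rot: [-0.006, 0.971, -0.033, -0.238]
wrist_force: [-5.2, -0.7, 3.9]
opening: 0.153
grasp_force: 59.9
```

```bash
python3 -c "
from bench import ctrl
print(ctrl.hand_in())"
```

```text
the job is handed in; nothing more can be done
None
```

I handed the job in at about 20.6 s, with the blocked lens on its post and the gripper holding the cover at about 0.78 rad, within about 0.01 rad of the pointer in both camera views; no verdict came back.

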